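# Make up two reagent kits in trays

### The job

Make up the two reagent kits from the stock standing on the front of the bench: the green tray gets the orange-capped glass bottle in its grey-lined well and the brown dropper bottle in its white-lined well; the yellow tray gets the blue-capped glass bottle in its grey-lined well and the small amber jar in its white-lined well. Keep everything upright and set it down flat on the floor of its well without dropping it; leave the two white plastic jars standing where they are.

Things in the scene. Friction and masses are not known exactly. Their poses are not given: they have to be found in the camera images.
- green_tray: Fixed (immovable) green kit tray, 168 (x) x 92 mm, 22 high, walls 4, open on top. Origin: centre of underside. GREY-lined well: 84 x 84 mm inside, centre x = -38, y = 0. WHITE-lined well: 72 (x) x 84 (y), centre x = +44, y = 0; well floors 6 mm above the underside. 4 mm divider, 19 high, between. A rounded thumb tab sticks out 15 mm at the white (+x) end. The tray may point any way.
- yellow_tray: Fixed (immovable) yellow kit tray, 168 (x) x 92 mm, 22 high, walls 4, open on top. Origin: centre of underside. GREY-lined well: 84 x 84 mm inside, centre x = -38, y = 0. WHITE-lined well: 72 (x) x 84 (y), centre x = +44, y = 0; well floors 6 mm above the underside. 4 mm divider, 19 high, between. A rounded thumb tab sticks out 15 mm at the white (+x) end. The tray may point any way.
- orange_cap_bottle: Clear glass bottle with an ORANGE screw cap, 139 mm high, 0.27 kg. Body 66 mm across; cap 38 mm across, from about 110 to 139 mm above the underside, fixed on, strong enough to lift by; the shoulder narrows from 66 mm at about 80 mm to the cap. Loose, round about z (up); origin: centre of underside; stands on the worktop.
- blue_cap_bottle: Clear glass bottle with a BLUE screw cap and a red band on its label, 114 mm high, 0.24 kg. Body 56 mm across; cap 38 mm across, from about 88 to 114 mm above the underside, fixed on, strong enough to lift by; the shoulder narrows from 56 mm at about 65 mm to the cap. Loose, round about z (up); origin: centre of underside; stands on the worktop.
- amber_jar: Small dark brown (amber) jar with a black cap, 89 mm high, 0.14 kg. Body 52 mm across, straight-sided up to about 58 mm; cap 45 mm across, from 72 to 89 mm above the underside, fixed on. Loose, round about z (up); origin: centre of underside; stands on the worktop.
- dropper_bottle: Small brown dropper bottle with a black collar and a pointed black rubber bulb, 102 mm high, 0.07 kg. Body 32 mm across, straight-sided up to about 55 mm; collar 24 mm across from 62 to 77 mm, bulb 12 mm across above it. Loose, round about z (up); origin: centre of underside; stands on the worktop.
- red_cap_jar: Bystander, to be left alone: white plastic jar with a RED cap, 64 mm across, 119 mm high. Loose, round about z (up); origin: centre of underside; stands on the worktop. (Room: behind the work a loaded shelf overhangs the bench beyond world x = 0.64 m, from about z = 0.4 m up; keep the wrist out of it.)
- blue_cap_jar: Bystander, to be left alone: opaque white plastic jar with a BLUE cap, 68 mm across, 129 mm high (the blue-capped bottle is clear glass and slimmer). Loose, round about z (up); origin: centre of underside; stands on the worktop.
Things that resemble listed ones, but are neither listed nor needed, are in the scene too. Leave any turquoise look-alike of the blue_cap_bottle alone.

How it is judged:
By the outcome, as a careful person would: the job done as asked, in the order asked, and still so for the second after the job is handed in, with the robot touching nothing.
It also fails if it takes over 120 s, if anything falls off the work surface, if the arm or the gripper's body presses on something with over 40 N, if the wrist force passes 120 N, or if a joint passes its speed limit or range.

### The arm

A 6-joint arm with a two-finger parallel gripper is mounted at the origin on a cart in front of the work surface, level with it; the furniture and walls round the work are solid. World frame = base frame: x ahead of the robot, y to its left, z up, the work surface at z = 0. Lengths are in mm, angles in rad, forces in N, time in s.
With the tool pointing down it reaches from about 325 to 875 mm from the base axis. Payload 4.4 kg.
Tool frame: the origin (TCP) lies at the very end of the fingers, on their centre line; the grasp point (between the pads) lies 19 mm behind it; z points along the fingers, y is the direction in which the jaws open and shut (so a half turn about z gives the same grasp; the last joint's range is limited). The gripper opens to 85 mm and grips with 20 to 120 N. Pads are 22 mm wide; open, the fingers measure 114 mm over their backs; the gripper's body (76 mm by 85 mm) begins 54 mm behind the grasp point. The pads swing forward as they close: fully open they stand 13 mm farther back than shut.
Start: joints at [-1.272, 0.207, 1.542, -0, 1.393, -0.15], TCP at [249.472, -518.065, 231.282] pointing down, gripper open.
Joint ranges: [-2.73, 2.73], [-0.86, 2.22], [0.23, 2.46], [-1.11, 4.25], [0.08, 2.63], [-2.82, 2.82]. Speed limits (rad/s): [2.79, 2.79, 3.14, 3.14, 3.14, 3.14].

### API

Orientations are given as a rotation vector (axis times angle).
In Python, from bench import arm gives the robot as it stands.
- The arm moves only by the tool drive_tool, never from a script. Its argument "targets" is a list of rows, each a list of 7 numbers: the shift along the tool's x, y, z each as a share of 0.05 m, from -1 to 1, then the turn, a rotation vector about the tool's x, y, z each as a share of 0.15 rad, from -1 to 1, then the gripper's target within -1 to 1 (shut at 1, half-way at 0, fully open at -1). In form: [[x, y, z, ax, ay, az, fingers], ...]. A call has 1 to 12 rows; each row shifts and turns the commanded pose from where the row before left it, along the tool's axes as they then stand; what a row does not reach is not made up. A row lasts 1/10 s, in which the tool goes at most 50 mm and 8.59 degrees, less where a joint would pass 70% of its speed; a pose out of reach is approached as far as the arm can. A call with a number of a shift or a turn outside -1 to 1 is refused whole. A call with a gripper value outside its range is refused whole. The fingers move at their own pace and stop on an object; "grip_force" is the grip in N (left out, the last holds). Time passes only in rows, so rows that do not move let the fingers close. It gives the time, the measured TCP pose, the force and the opening at its end, in the units of the state.
- arm.read_state(): the state, without advancing time (a new reading comes with each control period).
- arm.grab_frame(name): name is "scene" or "top" or "wrist"; returns (picture, depth): 400x640x3 uint8, red, green, blue; 400x640 float32, mm along the optical axis (not along the pixel's ray), 0 where there is no reading.
- arm.calibration(name): a dict with "mtx" (3x3 intrinsics, pixels), "k1" (the pictures are not rectified: a ray, as slopes to the right and down, at radius r is drawn at 1 + k1 r^2 times it, then the intrinsics apply), "R" (3x3) and "t" (3): a world point X has camera coordinates R X + t; the wrist camera has in their place "hand_eye" (4x4, takes a point from camera to tool coordinates, whose origin is the TCP and whose axes are the flange's). Camera axes: x right, y down, z forward; pixel columns grow to the right and rows downward; lengths in mm; the calibration is good to about 2 mm. A picture is of the moment at which its call begins: read the wrist's pose just before it. calibration takes no time and is no camera call.
- arm.hand_in(): hands the job in, once; it reports no verdict.
Trained networks look in the newest picture that a camera, given by its name, has taken for a name from the list of things; names that differ only in an ending like _2 or _b are one class to them, and where a whole thing is asked for, a point or a joint stands for the part that bears it (a point fixed in the world has none). Each returns a list of dicts, best first, with "p" (0 to 1); they miss things now and then, are a little off and sometimes report something else, mostly with a low value. They report only what shows in the picture. A call takes as long as a camera call. They do not tell look-alikes from the thing itself.
- arm.regions_of(camera, name): "pixels" (400x640 bool, what is visible of it).
- arm.tip_of(camera, name): "position" ([x, y, z] in mm, in world coordinates, good to about 4 mm: a listed point, or the origin of a listed thing).
The state is a dict: "time_s": time; "joints": joint angles; "qvel": joint speeds; "joint_efforts": joint torques, N m; "ee_pos": TCP position; "orientation": TCP orientation; "ft_force": force on the tool from outside, world axes, zero at the start; "moment": the same for the moment, N m; "width": opening from 0.0 (shut) to 1.0 (fully open).
Only numpy, scipy, OpenCV 4.12 (cv2) and the standard library are available. Lean on these libraries where they do the work, as an engineer would, in place of code of your own. Each camera call takes 0.05 s, during which the arm holds its last target. There are 200 camera calls.

## Working session

There is one attempt and no reset: what is moved stays moved. The work goes in short steps, Python scripts to look and compute and a tool call to move; the robot and the scene stay as the last step left them, time stands still between calls to the robot, and variables do not carry over. Pictures are saved under pics/ and viewed, about 12 in all and at most 16, crops included, and the job is handed in when it is done.

Besides the shell and the picture viewer there is one more tool, called after "Request:" by a JSON object that holds its "op" and its "data". drive_tool: Moves the arm, as the interface text tells. Its arguments: {"type":"object","properties":{"targets":{"type":"array"},"grip_force":{"type":"number"}},"required":["targets"]}

```bash
ls; mkdir -p pics
cat > h.py <<'E'
from bench import arm
import numpy as np, cv2
def save(n,im,s=None):
    cv2.imwrite('pics/'+n,cv2.cvtColor(im,cv2.COLOR_RGB2BGR))
def world(cam,px,depth,st=None):
    """px Nx2 (col,row), depth N -> world"""
    c=arm.calibration(cam); K=np.array(c['mtx']);k1=c['k1']
    d=cv2.undistortPoints(np.array(px,float).reshape(-1,1,2),K,np.array([k1,0,0,0.])).reshape(-1,2)
    P=np.c_[d,np.ones(len(d))]*np.array(depth).reshape(-1,1)
    if 'R' in c: return (P-np.array(c['t']).ravel())@np.array(c['R'])
    st=st or arm.read_state()
    H=np.array(c['hand_eye']); P=P@H[:3,:3].T+H[:3,3]
    R=cv2.Rodrigues(np.array(st['orientation'],float))[0]
    return P@R.T+np.array(st['ee_pos'])
E
python3 - <<'E'
from h import *
for c in ['scene','top']:
    im,d=arm.grab_frame(c); save(c+'0.png',im)
    for n in ['green_tray','yellow_tray','orange_cap_bottle','blue_cap_bottle','amber_jar','dropper_bottle','red_cap_jar','blue_cap_jar']:
        print(c,n,[(round(r['p'],2),np.round(r['position']).astype(int).tolist()) for r in arm.tip_of(c,n)])
s=arm.read_state(); print(s)
E
```

```text
pics
scene green_tray [(0.59, [497, -118, 6])]
scene yellow_tray []
scene orange_cap_bottle [(0.74, [471, 263, -1])]
scene blue_cap_bottle [(0.82, [566, 465, -1]), (0.67, [537, 337, -2])]
scene amber_jar []
scene dropper_bottle [(0.74, [475, 431, -1])]
scene red_cap_jar [(0.31, [497, 113, -5])]
scene blue_cap_jar []
top green_tray [(0.57, [498, -118, 0])]
top yellow_tray [(0.96, [495, 119, -2])]
top orange_cap_bottle [(0.95, [473, 262, 5])]
top blue_cap_bottle [(0.88, [569, 466, 4]), (0.84, [537, 338, -2])]
top amber_jar [(0.94, [531, -335, 2])]
top dropper_bottle [(0.64, [473, 425, -1]), (0.33, [468, -434, -2])]
top red_cap_jar [(0.58, [460, -263, 0])]
top blue_cap_jar []
{'time_s': 0.9, 'joints': array([-1.27248179e+00,  2.06561109e-01,  1.54148326e+00, -4.71210046e-05,
        1.39349411e+00, -1.50481911e-01]), 'qvel': array([ 0.00300238,  0.00131059, -0.00028977, -0.00070523,  0.00044987,
        0.00021278]), 'joint_efforts': array([ 1.49732998e-03, -3.83044767e+01, -2.91975027e+01,  4.47409559e-05,
        6.22771531e-04,  8.95572896e-06]), 'ee_pos': array([ 249.47119754, -518.07601282,  231.31173811]), 'orientation': array([ 3.06276832e+00,  6.99066238e-01, -6.63726394e-05]), 'ft_force': array([-0.01123735, -1.45851629,  0.1674841 ]), 'moment': array([-0.0410438 , -0.03151618, -0.00110538]), 'width': 0.994455968223694}
```

View pics/scene0.png

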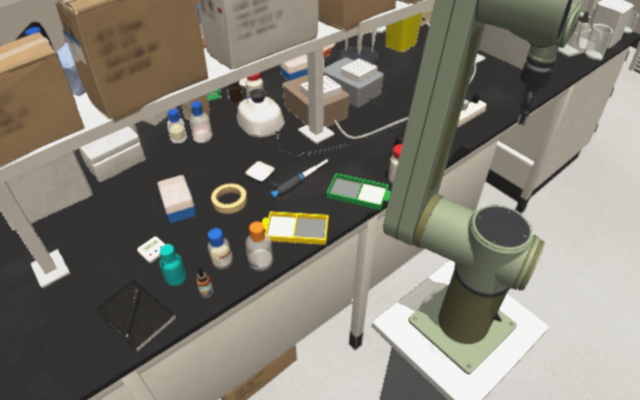

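View pics/top0.png

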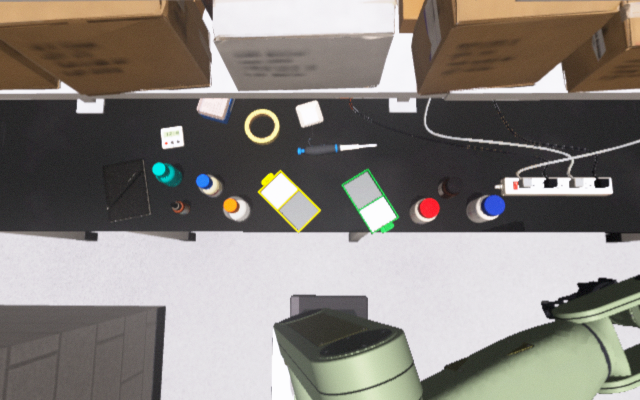

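The pictures show these candidates (top-view pixels):
- **Orange bottle:** (236,208), unique.
- **Blue bottle:** clear glass at (208,185). Its look-alikes are the turquoise bottle at (167,174) and the white jar with a blue cap at (490,207).
- **Dropper:** (180,208), unique.
- **Amber jar:** dark, at (449,188).
- **Bystander:** red-capped jar at (427,209).

Next I'll measure the trays and caps and make one close crop.

Run:
```python
from h import *
im,d=arm.grab_frame('top')
for n in ['green_tray','yellow_tray']:
    r=arm.regions_of('top',n)[0]; m=r['pixels']; ys,xs=np.nonzero(m&(d>0))
    P=world('top',np.c_[xs,ys],d[ys,xs]); c=im[ys,xs].astype(int); v=c.max(1); s=v-c.min(1)
    w=(s<30)&(v>190); g=(s<30)&(v>90)&(v<175)
    for k,q in (('w',w),('g',g)):
        rect=cv2.minAreaRect(P[q][:,:2].astype(np.float32)); print(n,k,q.sum(),np.round(np.median(P[q],0)),np.round(rect[0]),np.round(rect[1]),rect[2])
    rect=cv2.minAreaRect(P[:,:2].astype(np.float32)); print(n,np.round(rect[0]),np.round(rect[1]),rect[2])
for n,h in [('orange_cap_bottle',139),('blue_cap_bottle',114),('amber_jar',89),('dropper_bottle',102),('red_cap_jar',119),('blue_cap_jar',129)]:
    for r in arm.regions_of('top',n)[:3]:
        ys,xs=np.nonzero(r['pixels']&(d>0)); P=world('top',np.c_[xs,ys],d[ys,xs]); t=P[:,2]>np.percentile(P[:,2],98)-6
        print(n,round(r['p'],2),len(ys),int(np.median(xs)),int(np.median(ys)),'top',np.round((P[t].max(0)+P[t].min(0))/2),t.sum())
big=np.hstack([cv2.resize(im[150:230,145:325],None,fx=4.4,fy=4.4,interpolation=3)]); b2=cv2.resize(im[150:240,335:515],None,fx=4.4,fy=4.4)[:240]
save('crop1.png',np.vstack([big[:,:790],b2[:,:790]]))
```

```text
green_tray w 1366 [ 495. -117.    6.] [ 497. -117.] [155.  85.] 30.89678955078125
green_tray g 43 [ 558. -110.    6.] [532. -96.] [82. 81.] 31.816951751708984
green_tray [ 497. -121.] [184. 125.] 41.977962493896484
yellow_tray w 1353 [498. 118.   6.] [500. 118.] [156.  81.] 45.34440612792969
yellow_tray g 7 [457. 132.   6.] [446. 120.] [58.  2.] 45.06843566894531
yellow_tray [504. 122.] [183.  93.] 43.318443298339844
orange_cap_bottle 0.84 547 237 209 top [469. 261. 140.] 143
blue_cap_bottle 0.72 421 209 185 top [536. 342. 114.] 129
blue_cap_bottle 0.72 546 167 174 top [568. 462. 115.] 131
amber_jar 0.71 386 450 187 top [ 529. -339.   90.] 179
dropper_bottle 0.44 190 180 207 top [476. 423.  99.] 14
red_cap_jar 0.67 602 424 210 top [ 466. -261.  120.] 269
red_cap_jar 0.33 1809 288 199 top [498. 117.  23.] 247
blue_cap_jar 0.67 766 485 208 top [ 470. -426.  130.] 296
```

View pics/crop1.png

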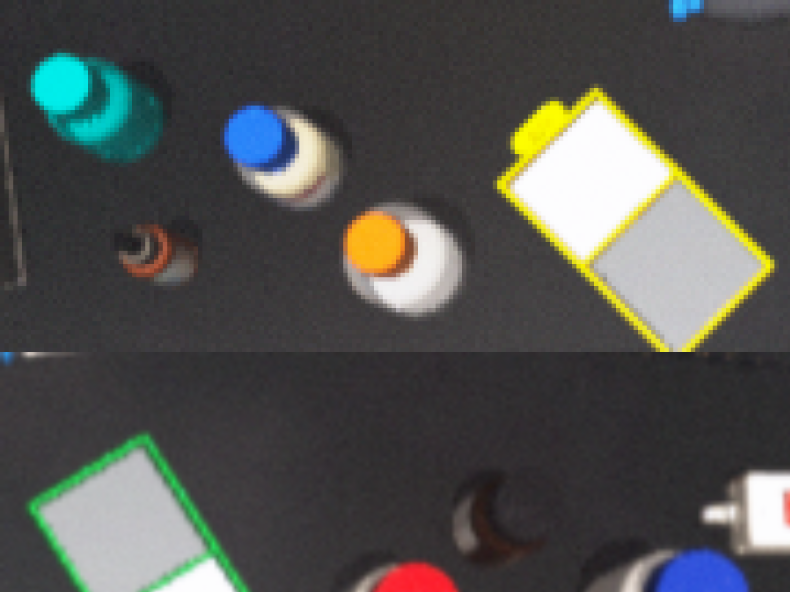

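The crop confirms that the blue cap on clear glass with the red band (pixel 208,185) is the wanted bottle. The turquoise one is at (167,174). Tray axes: yellow white end at +45°, green white end at about −149° (211°). Moving now.

Request:
{"op": "drive_tool", "data": {"targets": [[0,0,0,0,0,1,-1],[0,0,0,0,0,1,-1],[0,0,0,0,0,0.992,-1],[0.88,0,0,0,0,0,-1],[0.88,0,0,0,0,0,-1],[0.88,0,0,0,0,0,-1],[0.88,0,0,0,0,0,-1],[0.88,0,0,0,0,0,-1],[0,-0.5,0,0,0,0,-1],[0,-0.8,0,0,0,0,-1],[0,-0.8,0,0,0,0,-1],[0,-0.8,0,0,0,0,-1]]}}

```text
time_s: 2.55
ee_pos: [469.5, -371.6, 230.8]
orientation: [-3.141, 0.0, 0.0]
ft_force: [0.5, 0.3, -0.0]
width: 1.003
```

Request:
{"op": "drive_tool", "data": {"targets": [[0,-0.9,0,0,0,0,-1],[0,-0.9,0,0,0,0,-1],[0,-0.9,0,0,0,0,-1],[0,-0.9,0,0,0,0,-1],[0,-0.9,0,0,0,0,-1],[0,-0.9,0,0,0,0,-1],[0,-0.9,0,0,0,0,-1],[0,-0.9,0,0,0,0,-1],[0,-0.9,0,0,0,0,-1],[0,-0.9,0,0,0,0,-1],[0,-0.9,0,0,0,0,-1],[0,-0.9,0,0,0,0,-1]]}}

```text
time_s: 3.75
ee_pos: [469.3, 168.8, 231.6]
orientation: [-3.142, -0.0, -0.002]
ft_force: [0.8, -1.1, 1.8]
width: 1.001
```

```bash
cat >> h.py <<'E'
def look(n=None,name='orange_cap_bottle'):
    st=arm.read_state(); im,d=arm.grab_frame('wrist')
    if n: save(n,im)
    print(np.round(st['ee_pos'],1),np.round(st['orientation'],3),round(float(st['width']),3))
    for r in arm.regions_of('wrist',name)[:3]:
        ys,xs=np.nonzero(r['pixels']&(d>0))
        if len(ys)<20: continue
        P=world('wrist',np.c_[xs,ys],d[ys,xs],st); t=P[:,2]>np.percentile(P[:,2],95)-6
        print(name,round(r['p'],2),int(np.median(xs)),int(np.median(ys)),'top',np.round((P[t].max(0)+P[t].min(0))/2),np.round(np.ptp(P[t],axis=0)))
    return st,im,d
E
python3 - <<'E'
from h import *
look('w1.png')
print([(round(r['p'],2),np.round(r['position'])) for r in arm.tip_of('wrist','orange_cap_bottle')], arm.calibration('wrist')['hand_eye'])
E
```

```text
[469.3 168.8 231.6] [-3.142e+00 -0.000e+00 -2.000e-03] 1.001
orange_cap_bottle 0.97 221 186 top [470. 258. 136.] [37. 37.  8.]
[(0.92, array([467., 258.,   2.]))] [[ 8.06502662e-04 -9.63910283e-01 -2.66226061e-01  6.85958972e+01]
 [ 9.99998533e-01  1.17965970e-03 -1.24174410e-03  1.09550025e+00]
 [ 1.51098606e-03 -2.66224669e-01  9.63909821e-01 -1.41387614e+02]
 [ 0.00000000e+00  0.00000000e+00  0.00000000e+00  1.00000000e+00]]
```

View pics/w1.png

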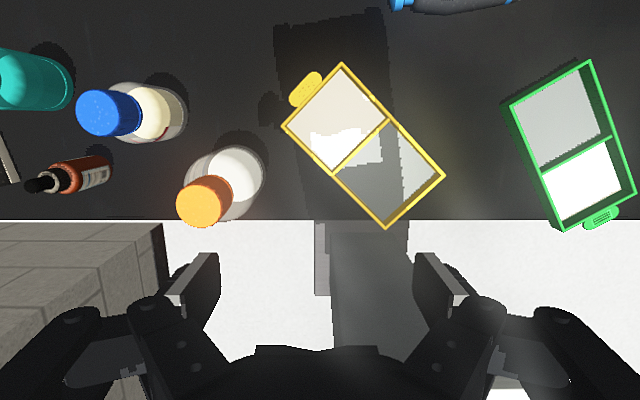

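The wrist view shows the orange cap at (204,203), which puts it at (470,259), and both trays match the plan. I'll approach, descend and grip.

Request:
{"op": "drive_tool", "data": {"targets": [[0,-0.9,0,0,0,0,-1],[0,-0.9,0,0,0,0,-1],[0,0,0,0,0,0,-1],[0,0,0.6,0,0,0,-1],[0,0,0.6,0,0,0,-1],[0,0,0.6,0,0,0,-1],[0,0,0.4,0,0,0,-1],[0,0,0.2,0,0,0,-1],[0,0,0,0,0,0,1],[0,0,0,0,0,0,1],[0,0,0,0,0,0,1],[0,0,0,0,0,0,1]], "grip_force": 60}}

```text
time_s: 5.1
ee_pos: [471.0, 257.6, 113.3]
orientation: [-3.14, 0.0, -0.006]
ft_force: [-0.2, 0.6, 3.4]
width: 0.422
```

Request:
{"op": "drive_tool", "data": {"targets": [[0,0,0,0,0,0,1],[0,0,0,0,0,0,1],[0,0,0,0,0,0,1]]}}

```text
time_s: 5.4
ee_pos: [471.0, 257.6, 113.2]
orientation: [-3.14, -0.001, -0.006]
ft_force: [0.2, 0.9, 5.6]
width: 0.424
```

Request:
{"op": "drive_tool", "data": {"targets": [[0,0,-0.2,0,0,0,1],[0,0,-0.5,0,0,0,1],[0,0,-0.6,0,0,0,1],[0,0,-0.3,0,0,0,1],[0.06,0.3,0,0,0,0,1],[0.15,0.7,0,0,0,0,1],[0.15,0.8,0,0,0,0,1],[0.15,0.8,0,0,0,0,1],[0.15,0.8,0,0,0,0,1],[0.15,0.8,0,0,0,0,1],[0.15,0.8,0,0,0,0,1],[0.15,0.8,0,0,0,0,1]]}}

```text
time_s: 6.6
ee_pos: [523.2, -35.4, 189.5]
orientation: [-3.141, 0.001, 0.006]
ft_force: [0.5, 1.1, -2.3]
width: 0.419
```

Request:
{"op": "drive_tool", "data": {"targets": [[0.08,0.8,0,0,0,0,1],[0,0.4,0,0,0,0,1],[0,0,0,0,0,0,1],[0,0,0,0,0,0,1],[0,0,0,0,0,0,1]]}}

```text
time_s: 7.1
ee_pos: [528.0, -92.2, 190.3]
orientation: [-3.141, -0.001, 0.003]
ft_force: [0.4, 1.3, -1.8]
width: 0.421
```

```bash
cat >> h.py <<'E'
def trays(st,im,d,cam='wrist',show=True):
    for n in ['green_tray','yellow_tray']:
        for r in arm.regions_of(cam,n)[:1]:
            ys,xs=np.nonzero(r['pixels']&(d>0)); P=world(cam,np.c_[xs,ys],d[ys,xs],st); f=abs(P[:,2]-np.median(P[:,2]))<4
            f=P[:,2]<13
            rect=cv2.minAreaRect(P[f][:,:2].astype(np.float32)); print(n,round(r['p'],2),np.median(P[f][:,2]).round(1),np.round(rect[0],1),np.round(rect[1],1),round(rect[2],1))
E
python3 - <<'E'
from h import *
st,im,d=look('w2.png'); trays(st,im,d)
E
```

```text
[528.  -92.2 190.3] [-3.141e+00 -1.000e-03  3.000e-03] 0.421
orange_cap_bottle 0.95 315 239 top [527. -93. 213.] [36. 36.  8.]
green_tray 0.95 4.6 [ 493.8 -121.1] [184.4  98.4] 33.4
yellow_tray 0.62 5.1 [237.9 389.1] [197.2 849.1] 45.6
```

View pics/w2.png

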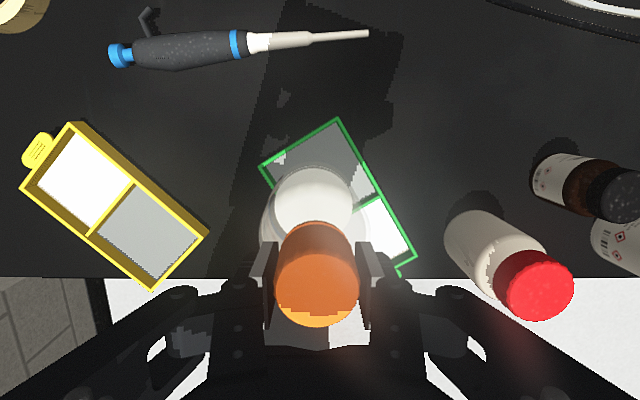

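The bottle hangs upright over the grey well. Rim corners of the green tray show at (338,118), (260,165) and (416,257). I'll use them to refine the tray centre.

```bash
cat >> h.py <<'E'
def onplane(cam,px,z,st=None):
    a=world(cam,px,np.full(len(px),100.),st); b=world(cam,px,np.full(len(px),1000.),st)
    return a+(b-a)*((z-a[:,2])/(b[:,2]-a[:,2]))[:,None]
E
python3 - <<'E'
from h import *
st=arm.read_state()
P=onplane('wrist',[(338,118),(260,165),(416,257)],22,st)[:,:2]; print(P.round(1))
print('sides',np.linalg.norm(P[0]-P[1]),np.linalg.norm(P[0]-P[2]),'centre',(P[1]+P[2])/2)
u=(P[2]-P[0]);u/=np.linalg.norm(u);c=(P[1]+P[2])/2;print(u,'grey',c-38*u,'white',c+44*u)
P=onplane('wrist',[(73,123),(20,187),(154,291),(208,236)],22,st)[:,:2];print(P.round(1))
c=P.mean(0);u=P[0]+P[1]-P[2]-P[3];u/=np.linalg.norm(u);print('yellow',c,u,'grey',c-38*u,'white',c+44*u,np.linalg.norm(P-np.roll(P,1,0),axis=1))
E
```

```text
[[ 592.8 -112.8]
 [ 548.5  -38.3]
 [ 452.  -197.5]]
sides 86.70255977679861 164.23970002632592 centre [ 500.27422869 -117.86931054]
[-0.85689407 -0.51549253] grey [532.83620336 -98.28059425] white [ 462.5708896  -140.55098202]
[[588.4 137.5]
 [526.3 204.2]
 [410.6  83.4]
 [474.9  18.6]]
yellow [500.02753267 110.93628401] [0.6912225  0.72264199] grey [473.76107749  83.4758883 ] white [530.44132287 142.73253167] [164.34933838  91.14407896 167.21016683  91.28334605]
```

Request:
{"op": "drive_tool", "data": {"targets": [[0.06,0.12,0,0,0,0,1],[0,0,0.3,0,0,0,1],[0,0,0.4,0,0,0,1],[0,0,0.3,0,0,0,1],[0,0,0.2,0,0,0,1],[0,0,0.1,0,0,0,1],[0,0,0,0,0,0,1],[0,0,0,0,0,0,1]]}}

```text
time_s: 8.1
ee_pos: [532.6, -99.3, 127.0]
orientation: [3.141, 0.0, 0.002]
ft_force: [0.4, 0.5, -1.3]
width: 0.423
```

Run:
```python
from h import *
st,im,d=look('w3.png')
```

```text
[532.6 -99.3 127. ] [3.141e+00 0.000e+00 2.000e-03] 0.423
orange_cap_bottle 0.71 315 238 top [ 532. -100.  150.] [36. 36.  8.]
```

View pics/w3.png

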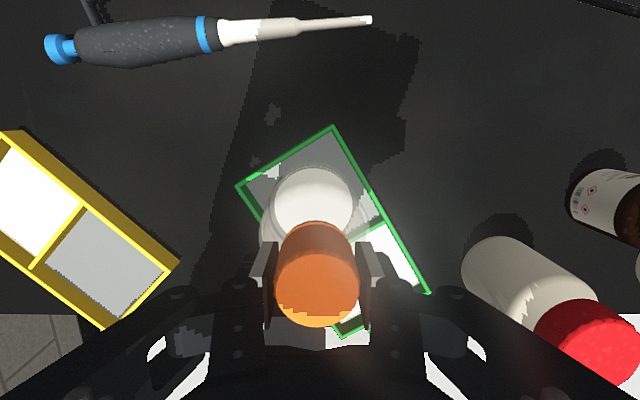

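The bottle is inside the rim outline; rim corners are now at (332,126), (236,185) and (430,293).

Run:
```python
from h import *
st=arm.read_state()
P=onplane('wrist',[(332.5,126),(236,185),(430.5,293)],22,st)[:,:2]; print(P.round(1))
u=(P[2]-P[0]);L=np.linalg.norm(u);u/=L;c=(P[1]+P[2])/2;print(L,np.linalg.norm(P[0]-P[1]),c,u,'grey',c-38*u,'white',c+44*u)
```

```text
[[ 592.1 -112.2]
 [ 547.1  -37.4]
 [ 452.2 -198.7]]
164.45616868774906 87.29089066749586 [ 499.68756119 -118.07124079] [-0.85066182 -0.52571329] grey [532.01271042 -98.09413571] white [ 462.25844103 -141.20262562]
```

Request:
{"op": "drive_tool", "data": {"targets": [[0,0,0.06,0,0,0,1],[0,0,0.04,0,0,0,1],[0,0,0,0,0,0,1],[0,0,0,0,0,0,1]]}}

```text
time_s: 8.6
ee_pos: [531.9, -99.0, 121.2]
orientation: [-3.141, -0.0, 0.0]
ft_force: [-0.4, -0.0, -2.9]
width: 0.423
```

Request:
{"op": "drive_tool", "data": {"targets": [[0,0,0.03,0,0,0,1],[0,0,0.03,0,0,0,1],[0,0,0,0,0,0,1],[0,0,0,0,0,0,1]]}}

```text
time_s: 9.0
ee_pos: [532.6, -99.1, 119.2]
orientation: [3.141, 0.0, 0.002]
ft_force: [-1.7, 0.9, 4.3]
width: 0.424
```

Request:
{"op": "drive_tool", "data": {"targets": [[0,0,0,0,0,0,0.05],[0,0,0,0,0,0,-0.2],[0,0,0,0,0,0,-0.4],[0,0,0,0,0,0,-0.4],[0,0,-0.3,0,0,0,-0.4],[0,0,-0.5,0,0,0,-0.4],[0,0,-0.6,0,0,0,-1],[0,0,-0.8,0,0,0,-1],[-0.05,-0.5,0,0,0,0,-1],[-0.1,-0.9,0,0,0,0,-1],[-0.1,-0.9,0,0,0,0,-1],[-0.1,-0.9,0,0,0,0,-1]]}}

```text
time_s: 10.2
ee_pos: [514.2, 62.2, 228.4]
orientation: [-3.142, 0.002, -0.001]
ft_force: [1.4, -0.5, 0.4]
width: 0.998
```

Request:
{"op": "drive_tool", "data": {"targets": [[-0.1,-0.9,0,0,0,0,-1],[-0.1,-0.9,0,0,0,0,-1],[-0.1,-0.9,0,0,0,0,-1],[-0.1,-0.9,0,0,0,0,-1],[-0.1,-0.9,0,0,0,0,-1],[-0.1,-0.9,0,0,0,0,-1],[-0.1,-0.5,0,0,0,0,-1],[-0.1,0,0,0,0,0,-1],[0,0,0,0,0,0,-1]]}}

```text
time_s: 11.1
ee_pos: [473.6, 356.0, 227.8]
orientation: [3.14, 0.003, -0.001]
ft_force: [-0.0, -0.7, 0.6]
width: 1.001
```

Run:
```python
from h import *
st,im,d=look('w4.png','dropper_bottle')
print([(round(r['p'],2),np.round(r['position'])) for r in arm.tip_of('wrist','dropper_bottle')])
```

```text
[473.6 356.  227.8] [ 3.14e+00  3.00e-03 -1.00e-03] 1.001
dropper_bottle 0.83 251 178 top [477. 423.  96.] [12. 12. 10.]
[(0.75, array([469., 427.,   1.]))]
```

View pics/w4.png

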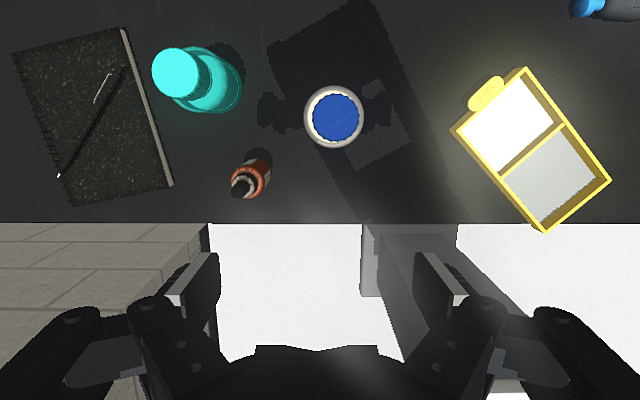

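The dropper is at (247,180), i.e. (476,424), clear of its neighbours. The blue-capped bottle is at (334,116), and the yellow rim corners are at (525,67), (449,131), (545,233) and (611,180).

Request:
{"op": "drive_tool", "data": {"targets": [[0.03,-0.68,0,0,0,0,-1],[0.03,-0.68,0,0,0,0,-1],[0,0,0,0,0,0,-1],[0,0,0.5,0,0,0,-1],[0,0,0.7,0,0,0,-1],[0,0,0.7,0,0,0,-1],[0,0,0.7,0,0,0,-1],[0,0,0.7,0,0,0,-1],[0,0,0.4,0,0,0,-1],[0,0,0.16,0,0,0,-1],[0,0,0,0,0,0,-1]]}}

```text
time_s: 12.35
ee_pos: [477.2, 422.2, 34.1]
orientation: [3.14, -0.002, -0.003]
ft_force: [-1.2, 0.2, 0.5]
width: 0.999
```

Run:
```python
from h import *
st=arm.read_state(); print(st['ee_pos'].round(1),st['ft_force'].round(1))
st['ee_pos']=np.array([473.6,356,227.8]);st['orientation']=np.array([3.14,.003,-.001])
P=onplane('wrist',[(525,67),(449,131),(545,233),(611,180)],22,st)[:,:2];print(P.round(1))
c=P.mean(0);u=P[0]+P[1]-P[2]-P[3];u/=np.linalg.norm(u);print('yellow',c,u,'grey',c-38*u,'white',c+44*u,np.linalg.norm(P-np.roll(P,1,0),axis=1))
```

```text
[477.2 422.2  34.1] [-1.2  0.2  0.5]
[[588.1 144.6]
 [524.2 215.1]
 [409.6  90.3]
 [472.4  27.3]]
yellow [498.57142204 119.33252313] [0.68903735 0.72472583] grey [472.38800256  91.79294172] white [528.88906565 151.2204595 ] [164.78579696  95.15473599 169.49709941  88.89384318]
```

Request:
{"op": "drive_tool", "data": {"targets": [[0,0,0,0,0,0,0],[0,0,0,0,0,0,0.1],[0,0,0,0,0,0,0.2],[0,0,0,0,0,0,1],[0,0,0,0,0,0,1],[0,0,0,0,0,0,1],[0,0,0,0,0,0,1],[0,0,0,0,0,0,1]], "grip_force": 35}}

```text
time_s: 13.15
ee_pos: [478.4, 424.6, 36.8]
orientation: [-3.14, -0.0, -0.003]
ft_force: [-0.3, -0.7, 5.7]
width: 0.366
```

Request:
{"op": "drive_tool", "data": {"targets": [[0,0,-0.2,0,0,0,1],[0,0,-0.6,0,0,0,1],[0,0,-0.8,0,0,0,1],[0,0,-0.8,0,0,0,1],[0,0.4,0,0,0,0,1],[-0.03,0.8,0,0,0,0,1],[-0.03,0.9,0,0,0,0,1],[-0.03,0.9,0,0,0,0,1],[-0.03,0.9,0,0,0,0,1],[-0.03,0.9,0,0,0,0,1],[-0.03,0.9,0,0,0,0,1],[-0.03,0.9,0,0,0,0,1]]}}

```text
time_s: 14.35
ee_pos: [466.2, 92.3, 155.4]
orientation: [3.142, 0.001, -0.0]
ft_force: [0.6, 0.2, -1.0]
width: 0.362
```

Request:
{"op": "drive_tool", "data": {"targets": [[-0.03,0.9,0,0,0,0,1],[-0.03,0.9,0,0,0,0,1],[-0.03,0.9,0,0,0,0,1],[-0.03,0.9,0,0,0,0,1],[0,0.7,0,0,0,0,1],[0,0.3,0,0,0,0,1],[0,0,0,0,0,0,1],[0,0,0,0,0,0,1],[0,0,0,0,0,0,1]]}}

```text
time_s: 15.25
ee_pos: [460.7, -134.5, 155.0]
orientation: [-3.141, -0.003, 0.001]
ft_force: [-0.7, 0.2, -0.0]
width: 0.364
```

Run:
```python
from h import *
st,im,d=look('w5.png','dropper_bottle')
```

```text
[ 460.7 -134.5  155. ] [-3.141e+00 -3.000e-03  1.000e-03] 0.364
dropper_bottle 0.87 316 280 top [ 465. -136.  218.] [14. 13. 22.]
dropper_bottle 0.42 56 164 top [490.  86.  19.] [164. 125.   8.]
```

View pics/w5.png

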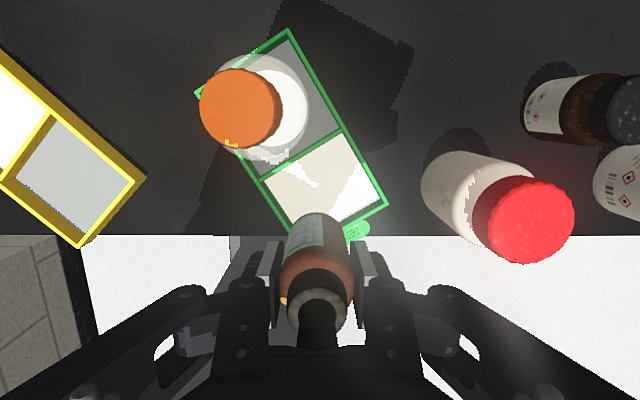

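The dropper is held upright, and the orange bottle stands in the grey well with its cap at (240,108). Lowering the dropper into the white well.

Request:
{"op": "drive_tool", "data": {"targets": [[0.0,0.13,0,0,0,0,1],[0,0,0,0,0,0,1],[0,0,0.4,0,0,0,1],[0,0,0.6,0,0,0,1],[0,0,0.6,0,0,0,1],[0,0,0.3,0,0,0,1],[0,0,0.16,0,0,0,1],[0,0,0,0,0,0,1],[0,0,0,0,0,0,1]]}}

```text
time_s: 16.25
ee_pos: [461.8, -142.9, 53.1]
orientation: [3.141, 0.0, 0.002]
ft_force: [0.6, 0.2, -0.4]
width: 0.365
```

Request:
{"op": "drive_tool", "data": {"targets": [[0,0,0.04,0,0,0,1],[0,0,0.04,0,0,0,1],[0,0,0,0,0,0,1],[0,0,0,0,0,0,1]]}}

```text
time_s: 16.65
ee_pos: [461.1, -142.7, 48.6]
orientation: [3.141, -0.0, 0.001]
ft_force: [0.2, 0.6, -0.8]
width: 0.364
```

Request:
{"op": "drive_tool", "data": {"targets": [[0,0,0.04,0,0,0,1],[0,0,0.03,0,0,0,1],[0,0,0,0,0,0,1],[0,0,0,0,0,0,1]]}}

```text
time_s: 17.05
ee_pos: [460.9, -142.5, 44.7]
orientation: [-3.141, -0.0, 0.0]
ft_force: [0.5, 0.5, -1.5]
width: 0.363
```

Request:
{"op": "drive_tool", "data": {"targets": [[0,0,0.03,0,0,0,1],[0,0,0,0,0,0,1],[0,0,0,0,0,0,1]]}}

```text
time_s: 17.35
ee_pos: [460.9, -142.5, 43.2]
orientation: [-3.142, -0.0, 0.0]
ft_force: [-0.4, -0.1, -1.4]
width: 0.363
```

Request:
{"op": "drive_tool", "data": {"targets": [[0,0,0.03,0,0,0,1],[0,0,0,0,0,0,1],[0,0,0,0,0,0,1]]}}

```text
time_s: 17.65
ee_pos: [461.4, -142.6, 42.8]
orientation: [3.142, 0.0, 0.001]
ft_force: [-2.7, 1.2, 5.5]
width: 0.367
```

Request:
{"op": "drive_tool", "data": {"targets": [[0,0,0.02,0,0,0,1],[0,0,0,0,0,0,1],[0,0,0,0,0,0,1]]}}

```text
time_s: 17.95
ee_pos: [461.6, -142.7, 42.7]
orientation: [3.141, 0.0, 0.001]
ft_force: [-3.7, 2.3, 13.0]
width: 0.368
```

Request:
{"op": "drive_tool", "data": {"targets": [[0,0,-0.02,0,0,0,1],[0,0,0,0,0,0,0.2],[0,0,0,0,0,0,0.1],[0,0,0,0,0,0,-0.1],[0,0,0,0,0,0,-0.3],[0,0,0,0,0,0,-0.4],[0,0,-0.3,0,0,0,-0.4],[0,0,-0.6,0,0,0,-0.4],[0,0,-0.9,0,0,0,-0.4],[0,0,-0.9,0,0,0,-0.7],[0,0,-0.9,0,0,0,-1],[0,0,-0.4,0,0,0,-1]]}}

```text
time_s: 19.15
ee_pos: [463.1, -143.7, 246.9]
orientation: [3.138, 0.0, 0.012]
ft_force: [-0.3, -0.0, -0.2]
width: 1.0
```

Run:
```python
from h import *
st,im,d=look('w6.png','dropper_bottle')
```

```text
[ 463.1 -143.7  246.9] [3.138 0.    0.012] 1.0
dropper_bottle 0.93 315 183 top [ 460. -143.  102.] [12. 12.  9.]
```

View pics/w6.png

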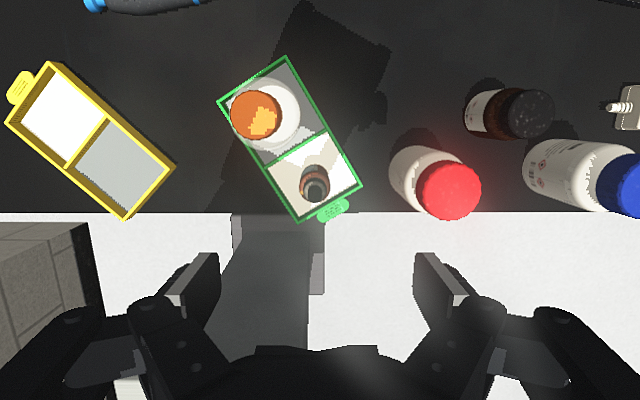

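The green kit is done: orange cap at (256,115), dropper upright in the white well at (315,184). Next is the blue-capped glass bottle.

Request:
{"op": "drive_tool", "data": {"targets": [[0.05,-0.5,0,0,0,0,-1],[0.15,-0.9,0,0,0,0,-1],[0.15,-0.9,0,0,0,0,-1],[0.15,-0.9,0,0,0,0,-1],[0.15,-0.9,0,0,0,0,-1],[0.15,-0.9,0,0,0,0,-1],[0.15,-0.9,0,0,0,0,-1],[0.15,-0.9,0,0,0,0,-1],[0.15,-0.9,0,0,0,0,-1],[0.15,-0.6,0,0,0,0,-1],[0.1,-0.2,0,0,0,0,-1],[0,0,0,0,0,0,-1]]}}

```text
time_s: 20.45
ee_pos: [535.4, 283.0, 239.6]
orientation: [3.14, 0.003, -0.005]
ft_force: [0.3, -0.3, -0.4]
width: 1.001
```

Run:
```python
from h import *
st,im,d=look('w7.png','blue_cap_bottle')
```

```text
[535.4 283.  239.6] [ 3.14e+00  3.00e-03 -5.00e-03] 1.001
blue_cap_bottle 0.96 134 148 top [571. 460. 111.] [36. 37.  7.]
blue_cap_bottle 0.6 260 178 top [540. 340. 111.] [35. 36.  7.]
```

Request:
{"op": "drive_tool", "data": {"targets": [[0.06,-0.6,0,0,0,0,-1],[0,-0.54,0,0,0,0,-1],[0,0,0,0,0,0,-1],[0,0,0.5,0,0,0,-1],[0,0,0.7,0,0,0,-1],[0,0,0.7,0,0,0,-1],[0,0,0.5,0,0,0,-1],[0,0,0.4,0,0,0,-1],[0,0,0.16,0,0,0,-1],[0,0,0,0,0,0,-1],[0,0,0,0,0,0,-1]]}}

```text
time_s: 21.65
ee_pos: [539.9, 338.9, 95.0]
orientation: [-3.141, 0.002, -0.003]
ft_force: [0.5, 0.3, 0.1]
width: 1.0
```

Run:
```python
from h import *
st,im,d=look('w8.png','blue_cap_bottle')
```

```text
[539.9 338.9  95. ] [-3.141e+00  2.000e-03 -3.000e-03] 1.0
blue_cap_bottle 0.94 313 245 top [540. 340. 111.] [36. 37.  7.]
blue_cap_bottle 0.76 86 186 top [571. 456. 111.] [37. 29.  8.]
```

View pics/w8.png

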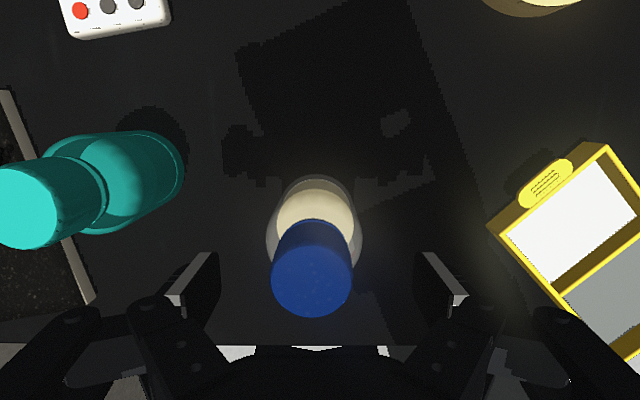

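The blue cap (312,270) is centred between the jaws, with turquoise well away at (20,205). I'll lower 4 mm, grip, lift, and carry to the yellow grey well.

Request:
{"op": "drive_tool", "data": {"targets": [[0,0,0.08,0,0,0,-1],[0,0,0,0,0,0,0],[0,0,0,0,0,0,1],[0,0,0,0,0,0,1],[0,0,0,0,0,0,1],[0,0,0,0,0,0,1],[0,0,0,0,0,0,1],[0,0,0,0,0,0,1]], "grip_force": 60}}

```text
time_s: 22.55
ee_pos: [539.3, 339.7, 90.2]
orientation: [-3.141, 0.0, -0.001]
ft_force: [0.7, 0.6, 2.7]
width: 0.427
```

Request:
{"op": "drive_tool", "data": {"targets": [[0,0,-0.2,0,0,0,1],[0,0,-0.5,0,0,0,1],[0,0,-0.6,0,0,0,1],[0,0,-0.3,0,0,0,1],[-0.1,0.4,0,0,0,0,1],[-0.2,0.7,0,0,0,0,1],[-0.2,0.8,0,0,0,0,1],[-0.2,0.8,0,0,0,0,1],[-0.2,0.8,0,0,0,0,1],[-0.2,0.8,0,0,0,0,1],[-0.24,0.6,0,0,0,0,1],[0,0,0,0,0,0,1]]}}

```text
time_s: 23.75
ee_pos: [469.8, 91.3, 169.0]
orientation: [3.14, -0.007, -0.005]
ft_force: [-0.0, 0.5, -2.0]
width: 0.425
```

Request:
{"op": "drive_tool", "data": {"targets": [[0,0,0,0,0,0,1],[0,0,0,0,0,0,1]]}}

```text
time_s: 23.95
ee_pos: [472.2, 95.0, 169.8]
orientation: [-3.141, -0.001, -0.0]
ft_force: [0.1, -0.2, -2.6]
width: 0.428
```

Run:
```python
from h import *
st,im,d=look('w9.png','blue_cap_bottle')
```

```text
[472.2  95.  169.8] [-3.141e+00 -1.000e-03 -0.000e+00] 0.428
blue_cap_bottle 0.82 317 247 top [472.  94. 191.] [36. 36.  8.]
```

View pics/w9.png

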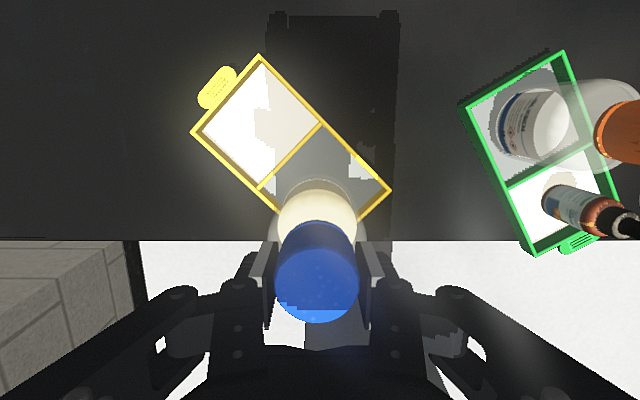

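The bottle is held upright; yellow rim corners are at (259,54), (192,132) and (390,190).

Run:
```python
from h import *
st=arm.read_state()
P=onplane('wrist',[(259,54),(191.5,132),(391,190)],22,st)[:,:2]; print(P.round(1))
u=P[0]-P[2];L=np.linalg.norm(u);u/=L;c=(P[1]+P[2])/2;print(L,np.linalg.norm(P[0]-P[1]),c,u,'grey',c-38*u,'white',c+44*u)
```

```text
[[587.9 142.3]
 [524.5 204.5]
 [472.6  25.9]]
163.82924793796127 88.79681521116227 [498.52532507 115.17770351] [0.70392235 0.71027693] grey [471.77627562  88.18718011] white [529.49790863 146.42988851]
```

Request:
{"op": "drive_tool", "data": {"targets": [[0,0.12,0,0,0,0,1],[0,0,0.3,0,0,0,1],[0,0,0.4,0,0,0,1],[0,0,0.3,0,0,0,1],[0,0,0.2,0,0,0,1],[0,0,0.12,0,0,0,1],[0,0,0,0,0,0,1],[0,0,0,0,0,0,1]]}}

```text
time_s: 24.85
ee_pos: [472.6, 88.5, 104.3]
orientation: [3.142, 0.0, 0.002]
ft_force: [-0.6, 0.6, -2.1]
width: 0.422
```

Request:
{"op": "drive_tool", "data": {"targets": [[0,0,0.05,0,0,0,1],[0,0,0.04,0,0,0,1],[0,0,0,0,0,0,1],[0,0,0,0,0,0,1]]}}

```text
time_s: 25.25
ee_pos: [472.0, 88.4, 99.4]
orientation: [-3.142, -0.0, -0.0]
ft_force: [0.0, -0.1, -3.2]
width: 0.426
```

Request:
{"op": "drive_tool", "data": {"targets": [[0,0,0.03,0,0,0,1],[0,0,0,0,0,0,1],[0,0,0,0,0,0,1]]}}

```text
time_s: 25.55
ee_pos: [471.9, 88.4, 97.7]
orientation: [-3.142, 0.0, 0.0]
ft_force: [-0.2, -0.7, -2.0]
width: 0.427
```

Request:
{"op": "drive_tool", "data": {"targets": [[0,0,0.03,0,0,0,1],[0,0,0,0,0,0,1],[0,0,0,0,0,0,1]]}}

```text
time_s: 25.85
ee_pos: [471.9, 88.4, 96.2]
orientation: [-3.142, 0.0, 0.0]
ft_force: [-0.1, 0.7, -2.1]
width: 0.424
```

Request:
{"op": "drive_tool", "data": {"targets": [[0,0,0.02,0,0,0,1],[0,0,0,0,0,0,1],[0,0,0,0,0,0,1]]}}

```text
time_s: 26.15
ee_pos: [472.6, 88.5, 96.1]
orientation: [-3.142, -0.0, -0.002]
ft_force: [-0.5, 0.4, 5.3]
width: 0.424
```

Request:
{"op": "drive_tool", "data": {"targets": [[0,0,0,0,0,0,0.05],[0,0,0,0,0,0,-0.2],[0,0,0,0,0,0,-0.4],[0,0,0,0,0,0,-0.4],[0,0,-0.3,0,0,0,-0.4],[0,0,-0.6,0,0,0,-0.4],[0,0,-0.9,0,0,0,-1],[0,0,-0.9,0,0,0,-1],[0.05,0.5,0,0,0,0,-1],[0.1,0.9,0,0,0,0,-1],[0.15,0.9,0,0,0,0,-1],[0.15,0.9,0,0,0,0,-1]]}}

```text
time_s: 27.35
ee_pos: [494.5, -72.9, 230.5]
orientation: [3.141, 0.001, 0.001]
ft_force: [0.7, 0.4, -1.0]
width: 1.003
```

Request:
{"op": "drive_tool", "data": {"targets": [[0.15,0.9,0,0,0,0,-1],[0.15,0.9,0,0,0,0,-1],[0.15,0.9,0,0,0,0,-1],[0.15,0.9,0,0,0,0,-1],[0.1,0.7,0,0,0,0,-1],[0,0.4,0,0,0,0,-1],[0,0,0,0,0,0,-1],[0,0,0,0,0,0,-1]]}}

```text
time_s: 28.15
ee_pos: [529.1, -305.6, 229.8]
orientation: [-3.14, 0.0, 0.001]
ft_force: [0.9, 0.0, -0.3]
width: 1.001
```

Run:
```python
from h import *
st,im,d=look('w10.png','amber_jar')
```

```text
[ 529.1 -305.6  229.8] [-3.14e+00  0.00e+00  1.00e-03] 1.001
amber_jar 0.61 352 179 top [ 533. -341.   86.] [44. 44.  7.]
```

View pics/w10.png

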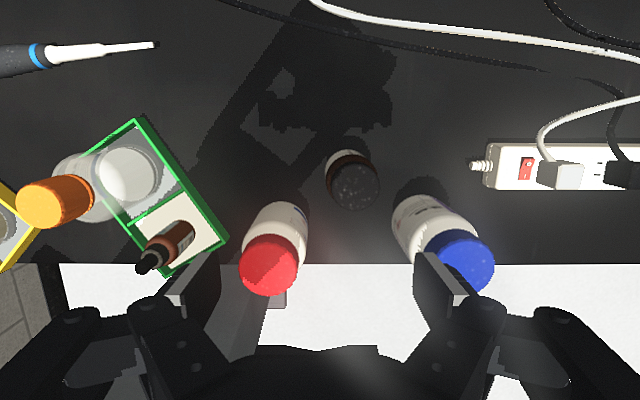

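The amber jar is at (352,185), i.e. (533,−341), clear between the red jar at (270,265) and the blue jar at (465,260).

Request:
{"op": "drive_tool", "data": {"targets": [[0.08,0.5,0,0,0,0,-1],[0,0.21,0,0,0,0,-1],[0,0,0,0,0,0,-1],[0,0,0.5,0,0,0,-1],[0,0,0.7,0,0,0,-1],[0,0,0.7,0,0,0,-1],[0,0,0.6,0,0,0,-1],[0,0,0.3,0,0,0,-1],[0,0,0,0,0,0,-1],[0,0,0,0,0,0,-1]], "grip_force": 50}}

```text
time_s: 29.25
ee_pos: [534.2, -342.1, 91.5]
orientation: [3.141, 0.001, 0.002]
ft_force: [0.1, 0.3, 1.1]
width: 1.0
```

Run:
```python
from h import *
st,im,d=look('w11.png','amber_jar')
```

```text
[ 534.2 -342.1   91.5] [3.141e+00 1.000e-03 2.000e-03] 1.0
amber_jar 0.71 314 240 top [ 533. -341.   86.] [44. 44.  7.]
```

View pics/w11.png

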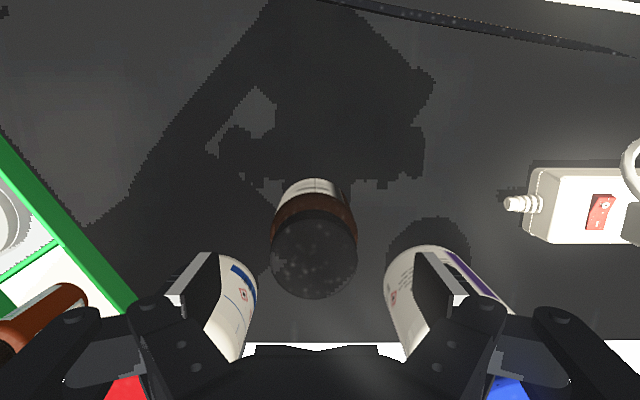

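The jar cap (313,255) is centred. The jars lie behind the gripper plane with roughly 15 mm clearance to the gripper body. Descend gently and grip.

Request:
{"op": "drive_tool", "data": {"targets": [[0,0,0.3,0,0,0,-1],[0,0,0.4,0,0,0,-1],[0,0,0.3,0,0,0,-1],[0,0,0.18,0,0,0,-1],[0,0,0,0,0,0,-1],[0,0,0,0,0,0,0],[0,0,0,0,0,0,1],[0,0,0,0,0,0,1],[0,0,0,0,0,0,1],[0,0,0,0,0,0,1],[0,0,0,0,0,0,1]]}}

```text
time_s: 30.45
ee_pos: [534.4, -342.8, 32.7]
orientation: [3.14, 0.0, 0.003]
ft_force: [-0.3, -0.4, 5.1]
width: 0.583
```

Request:
{"op": "drive_tool", "data": {"targets": [[0,0,-0.2,0,0,0,1],[0,0,-0.5,0,0,0,1],[0,0,-0.8,0,0,0,1],[0,0,-0.9,0,0,0,1],[0,0,-0.8,0,0,0,1],[0,0,-0.4,0,0,0,1],[0,0,0,0,0,0,1],[0,-0.4,0,0,0,0,1],[0,-0.8,0,0,0,0,1],[0,-0.8,0,0,0,0,1],[0,-0.8,0,0,0,0,1],[0,-0.8,0,0,0,0,1]]}}

```text
time_s: 31.65
ee_pos: [531.1, -158.7, 207.8]
orientation: [-3.138, 0.0, 0.009]
ft_force: [-0.2, -0.0, -1.3]
width: 0.579
```

Request:
{"op": "drive_tool", "data": {"targets": [[0,-0.9,0,0,0,0,1],[0,-0.9,0,0,0,0,1],[0,-0.9,0,0,0,0,1],[0,-0.9,0,0,0,0,1],[0,-0.9,0,0,0,0,1],[0,-0.9,0,0,0,0,1],[0,-0.6,0,0,0,0,1],[0,-0.2,0,0,0,0,1],[0,0,0,0,0,0,1]]}}

```text
time_s: 32.55
ee_pos: [531.2, 149.4, 208.8]
orientation: [3.141, 0.005, -0.008]
ft_force: [0.7, -0.1, -0.8]
width: 0.583
```

Request:
{"op": "drive_tool", "data": {"targets": [[0,0,0,0,0,-0.7,1],[0,0,0,0,0,-0.8,1],[0,0,0,0,0,-0.8,1],[0,0,0,0,0,-0.8,1],[0,0,0,0,0,-0.8,1],[0,0,0,0,0,-0.8,1],[0,0,0,0,0,-0.53,1],[0,0,0,0,0,0,1],[0,0,0,0,0,0,1]]}}

```text
time_s: 33.45
ee_pos: [533.0, 146.7, 210.5]
orientation: [-2.905, -1.196, 0.003]
ft_force: [0.1, -0.4, -0.9]
width: 0.586
```

Run:
```python
from h import *
st,im,d=look('w12.png','amber_jar')
```

```text
[533.  146.7 210.5] [-2.905 -1.196  0.003] 0.586
amber_jar 0.81 316 283 top [537. 148. 272.] [37. 38. 24.]
```

View pics/w12.png

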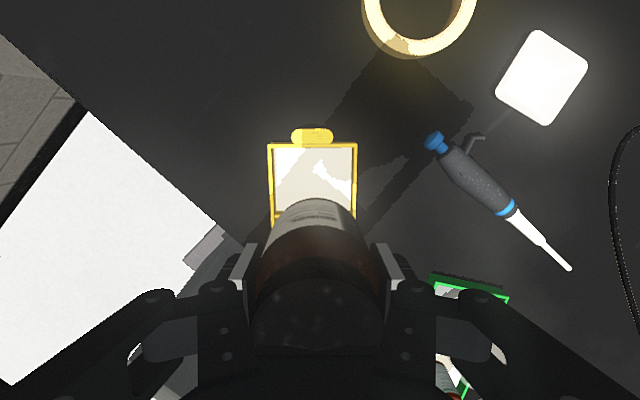

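The jar is upright, and the tray's tab-end rim corners are at (268,143) and (358,143), square with the tool. Refining the white-well position:

Run:
```python
from h import *
st=arm.read_state(); R=cv2.Rodrigues(st['orientation'])[0]
P=onplane('wrist',[(268,143),(358,143)],22,st)[:,:2]; m=P.mean(0);u=np.array([.704,.71]); print(P.round(1),np.linalg.norm(P[0]-P[1]))
for w in (m-40*u,np.array([529.5,146.5]),np.array([530,149.])):
    print(w,'tool shift',((np.r_[w,0]-np.r_[st['ee_pos'][:2],0])@R).round(1))
```

```text
[[526.8 207.8]
 [591.  143.4]] 90.89083717449138
[530.73105153 147.21478755] tool shift [-1.8 -1.7  0. ]
[529.5 146.5] tool shift [-3.1 -2.1  0. ]
[530. 149.] tool shift [-1.  -3.5  0. ]
```

Request:
{"op": "drive_tool", "data": {"targets": [[0.02,-0.04,0,0,0,0,1],[0,0,0.4,0,0,0,1],[0,0,0.6,0,0,0,1],[0,0,0.7,0,0,0,1],[0,0,0.7,0,0,0,1],[0,0,0.4,0,0,0,1],[0,0,0.3,0,0,0,1],[0,0,0.14,0,0,0,1],[0,0,0,0,0,0,1],[0,0,0,0,0,0,1]]}}

```text
time_s: 34.55
ee_pos: [533.9, 150.2, 50.4]
orientation: [2.902, 1.201, 0.004]
ft_force: [-0.4, -0.7, -0.8]
width: 0.58
```

Request:
{"op": "drive_tool", "data": {"targets": [[0,0,0.05,0,0,0,1],[0,0,0.04,0,0,0,1],[0,0,0,0,0,0,1],[0,0,0,0,0,0,1]]}}

```text
time_s: 34.95
ee_pos: [532.9, 150.1, 45.0]
orientation: [2.903, 1.201, 0.0]
ft_force: [-0.2, -0.3, -2.1]
width: 0.584
```

Request:
{"op": "drive_tool", "data": {"targets": [[0,0,0.04,0,0,0,1],[0,0,0,0,0,0,1],[0,0,0,0,0,0,1]]}}

```text
time_s: 35.25
ee_pos: [532.7, 150.0, 42.7]
orientation: [-2.903, -1.201, 0.0]
ft_force: [0.0, -0.5, -1.6]
width: 0.582
```

Request:
{"op": "drive_tool", "data": {"targets": [[0,0,0.04,0,0,0,1],[0,0,0,0,0,0,1],[0,0,0,0,0,0,1]]}}

```text
time_s: 35.55
ee_pos: [532.7, 150.0, 40.7]
orientation: [-2.903, -1.201, 0.0]
ft_force: [1.3, 0.9, -0.8]
width: 0.583
```

Request:
{"op": "drive_tool", "data": {"targets": [[0,0,0.03,0,0,0,1],[0,0,0,0,0,0,1],[0,0,0,0,0,0,1]]}}

```text
time_s: 35.85
ee_pos: [532.7, 150.0, 39.2]
orientation: [-2.903, -1.201, 0.0]
ft_force: [-0.7, 0.7, -2.0]
width: 0.579
```

Request:
{"op": "drive_tool", "data": {"targets": [[0,0,0.02,0,0,0,1],[0,0,0,0,0,0,1],[0,0,0,0,0,0,1]]}}

```text
time_s: 36.15
ee_pos: [532.9, 150.1, 38.7]
orientation: [2.903, 1.201, 0.0]
ft_force: [-1.6, -0.6, 3.7]
width: 0.579
```

Request:
{"op": "drive_tool", "data": {"targets": [[0,0,0.02,0,0,0,1],[0,0,0,0,0,0,1],[0,0,0,0,0,0,1]]}}

```text
time_s: 36.45
ee_pos: [533.0, 150.1, 38.7]
orientation: [2.903, 1.201, 0.0]
ft_force: [-3.7, -0.7, 9.7]
width: 0.581
```

Contact. Release and retreat straight up.

Request:
{"op": "drive_tool", "data": {"targets": [[0,0,-0.02,0,0,0,1],[0,0,0,0,0,0,-0.25],[0,0,0,0,0,0,-0.4],[0,0,0,0,0,0,-0.7],[0,0,0,0,0,0,-0.8],[0,0,0,0,0,0,-0.8],[0,0,-0.3,0,0,0,-0.8],[0,0,-0.6,0,0,0,-0.8],[0,0,-0.9,0,0,0,-0.8],[0,0,-0.9,0,0,0,-1],[0,0,-0.9,0,0,0,-1],[0,0,-0.4,0,0,0,-1]]}}

```text
time_s: 37.65
ee_pos: [535.4, 150.4, 245.4]
orientation: [2.9, 1.2, 0.016]
ft_force: [0.6, -0.5, -0.5]
width: 0.995
```

Request:
{"op": "drive_tool", "data": {"targets": [[-0.5,0,0,0,0,0,-1],[-0.8,0,0,0,0,0,-1],[-0.8,0,0,0,0,0,-1],[-0.3,0,0,0,0,0,-1],[0,0,0,0,0,0,-1],[0,0,0,0,0,0,-1]]}}

```text
time_s: 38.25
ee_pos: [448.7, 65.5, 239.3]
orientation: [2.903, 1.2, 0.004]
ft_force: [-0.6, -0.8, -0.7]
width: 1.001
```

Run:
```python
from h import *
st,im,d=look('w13.png','amber_jar')
im2,d2=arm.grab_frame('top'); 
for n in ['orange_cap_bottle','dropper_bottle','blue_cap_bottle','amber_jar','red_cap_jar','blue_cap_jar']:
    for r in arm.regions_of('top',n)[:2]:
        ys,xs=np.nonzero(r['pixels']&(d2>0)); P=world('top',np.c_[xs,ys],d2[ys,xs]); t=P[:,2]>np.percentile(P[:,2],97)-6
        print(n,round(r['p'],2),np.round((P[t].max(0)+P[t].min(0))/2))
save('fin.png',np.vstack([im,cv2.resize(im2[130:240,130:530],(640,176))]))
```

```text
[448.7  65.5 239.3] [2.903 1.2   0.004] 1.001
amber_jar 0.84 315 57 top [532. 147.  92.] [44. 44.  7.]
orange_cap_bottle 0.77 [532. -98. 145.]
dropper_bottle 0.44 [ 460. -142.  104.]
blue_cap_bottle 0.82 [568. 462. 114.]
amber_jar 0.52 [ 460. -142.  104.]
amber_jar 0.18 [445. 107. 217.]
red_cap_jar 0.76 [ 466. -259.  120.]
blue_cap_jar 0.63 [ 471. -426.  129.]
```

View pics/fin.png

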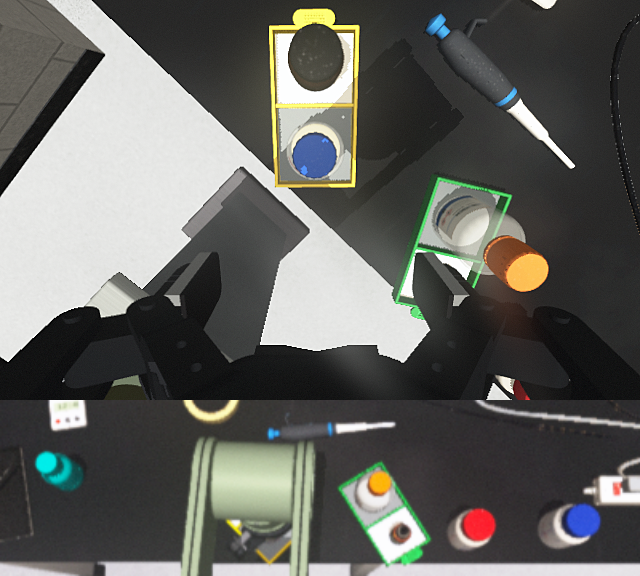

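All four stand in their wells: amber jar at (315,57), blue cap at (315,155), orange bottle and dropper in the green tray. Both white jars are unmoved. Handing in.

```bash
python3 -c "
from bench import arm
print(arm.hand_in())"
```

```text
the job is handed in; nothing more can be done
None
```

I made up both kits in the order asked and handed the job in at about 38 s of robot time; no verdict is reported.

- **Green tray:** the orange-capped bottle is in the grey well and the dropper bottle in the white well.
- **Yellow tray:** the blue-capped glass bottle is in the grey well and the amber jar in the white well.

I lowered each item in steps of 1–2 mm until the floor took its weight, then released it. The highest force read at set-down was about 13 N.

**Last checks:**
- **Orange bottle, dropper and amber jar:** final measurements put their tops at 145, 104 and 92 mm. That fits standing flat, since it is within about 4 mm of each item's height plus the 6 mm floor.
- **White jars:** both were still within about 2 mm of where they started in y, and 0–1 mm in x.
- **Turquoise look-alike:** it had not moved.
- **Robot:** the gripper was open and clear of everything.

**Checks that failed or disagreed:**
- **Blue-capped bottle:** it got no final measurement because the arm hid the yellow tray from the top camera. I checked it only by eye in the wrist picture, where it stood upright in its well.
- **Detector errors:** in the final top view the detector reported the turquoise bottle as the blue one and called the dropper an amber jar. I disregarded both.
- **Yellow tray position:** my early estimates of its centre differed by up to 8 mm in y. I settled this with closer views before placing.

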